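# Flag the bay that has run out

## Robot

A 6-joint arm with a two-finger parallel gripper is mounted at the origin on a cart in front of the work surface, level with it; the furniture and walls round the work are solid. World frame = base frame: x ahead of the robot, y to its left, z up, the work surface at z = 0. Lengths are in m, angles in rad, forces in N, time in s.
With the tool pointing down it reaches from about 0.3 to 0.85 m from the base axis. Payload 4.2 kg.
Tool frame: the origin (TCP) lies between the finger pads, 19 mm behind the fingertips; this is the grasp point; z points along the fingers, y is the line along which they close (so a half turn about z gives the same grasp; the last joint's range is limited). The gripper opens to 91 mm and grips with 3 to 60 N. Pads are 32 mm wide; open, the fingers measure 118 mm over their backs; the gripper's body (76 mm by 178 mm) begins 60 mm behind the grasp point.
Start: joints at [1.159, 0.32, 1.565, -0, 1.257, -0.02], TCP at [0.22, 0.531, 0.233] pointing down, gripper open.
Joint ranges: [-3.11, 3.11], [-0.84, 2.01], [0.21, 2.61], [-1.34, 4.49], [0.05, 2.63], [-2.56, 2.56]. Speed limits (rad/s): [2.57, 2.57, 3.14, 3.14, 3.14, 3.14].

## Interface

Orientations are given as a rotation vector (axis times angle).
In Python, from plant import arm, vision, order gives the robot as it stands.
- The arm moves only by the tool play_rows, never from a script. Its argument "motion" is text: rows parted by semicolons, each of 7 numbers parted by spaces: the turn, a rotation vector about the world's x, y, z each as a share of 6 degrees, from -1 to 1, then the shift along the world's x, y, z each as a share of 2 cm, from -1 to 1, then the opening, from -1 (shut) to 1 (fully open). In form: ax ay az tx ty tz claw; .... A call has 1 to 8 rows; each row shifts and turns the commanded pose from where the row before left it; what a row does not reach is not made up. A row lasts 1/12 s, in which the tool goes at most 41.7 mm and 7.16 degrees, less where a joint would pass 70% of its speed; a pose out of reach is approached as far as the arm can. A call with a number of a shift or a turn outside -1 to 1 is refused whole. A call with a gripper value outside its range is refused whole. The fingers move at their own pace and stop on an object; "newtons" is the grip in N (left out, the last holds). Time passes only in rows, so rows that do not move let the fingers close. It gives the time, the measured TCP pose, the force, the opening and the grip force at its end, in the units of the state.
- arm.read_state(): the state, without advancing time (a new reading comes with each control period).
- vision.camera(name): name is "side" or "top" or "wrist"; returns (picture, depth): 400x640x3 uint8, red, green, blue; 400x640 float32, m along the optical axis (not along the pixel's ray), 0 where there is no reading.
- vision.camera_info(name): a dict with "fx", "fy", "cx", "cy" (pixels), "eye" and "attitude" of the camera in the world; the wrist camera has in their place "T_tool_cam" (4x4, takes a point from camera to tool coordinates, whose origin is the TCP and whose axes are the flange's). Camera axes: x right, y up, looking along -z (the intrinsics and any distortion apply to the point x, -y, -z); pixel columns grow to the right and rows downward; lengths in m; the calibration is good to about 2 mm. A picture is of the moment at which its call begins: read the wrist's pose just before it. camera_info takes no time and is no camera call.
- order.sign_off(): hands the job in; it is judged then, once.
The state is a dict: "t": time; "joint_pos": joint angles; "dq": joint speeds; "joint_torque": joint torques, N m; "position": TCP position; "ee_rot": TCP orientation; "wrist_force": force on the tool from outside, world axes, zero at the start; "moment": the same for the moment, N m; "gripper_width": finger opening in m; "grip_force": force on a finger pad.
Only numpy, scipy, OpenCV 4.12 (cv2) and the standard library are available. Lean on these libraries where they do the work, as an engineer would, in place of code of your own. Each camera call takes 0.05 s, during which the arm holds its last target. There are 200 camera calls.

## Task

One of the three bays under the plywood rail has run out of stock: its grey tray is empty. Take the aluminium flag plate out of the slotted block and hang it over the empty bay: pass its keyhole over that bay's screw head, then pull it down in the grip until the screw stops at the top end of the slot, and only then let go, so that it hangs upright on the screw. Leave the boxes in the trays, the roll of grey tape and the cream jar where they stand.

Things in the scene. Friction and masses are not known exactly. Their poses are not given: they have to be found in the camera images.
- stand: fixed plywood stand: level rail 386 mm long (its y), 18 mm thick, from 154 to 184 mm above the table, between end posts no higher. Origin on the table under the middle of the rail's front face, which is the plane x = 0; x points into the rail, away from the robot, z up. Three bays 105 mm apart along y, each with a screw in the rail and a grey tray below; two trays hold a box, one is empty
- bay_left (a point): point on the rail's front face, middle of the left (+y) bay, 170 mm above the table; axes as the stand's. The bay's screw stands straight out of the rail at this height, but up to 13 mm left or right (along y) of this point, different in every bay and every time and not listed: find it by touch or by sight
- bay_mid (a point): the same point for the middle bay. Every screw: shank 6 mm thick, round head 15 mm across and 4 mm thick, 9 mm free between the rail and the back of the head, so the head's front is 13 mm from the rail
- bay_right (a point): the same point for the right (-y) bay. Trays, fixed under each bay: 170 x 92 x 22 mm, centre 70 mm in front of the rail's face
- stock_1: printed cardboard box with orange lid, 150 x 62 x 60 mm, lying in one of the trays (origin: centre of its underside, 70 mm in front of the rail); that bay is not empty
- stock_2: white printed cardboard box, 150 x 66 x 58 mm, lying in another tray in the same way; that bay is not empty
- flag: flat aluminium plate 5 mm thick (its x), about 110 g: 80 mm wide (y), 100 mm high (z), with a grip tab 36 mm wide from 100 to 135 mm. Origin: centre of its lower edge. Starts upright in the block's slot, lower edge 12 mm above the table, leaning up to 5 degrees; gripped from above across the tab's thickness. Once hung, the rail's top is 96 mm above its lower edge: keep the fingers higher
- flag_seat (a point): point 82 mm above the plate's lower edge, mid width and thickness: the screw's axis lies here when the screw is at the top end of the slot
- flag_hole (a point): centre of the plate's keyhole hole, 62 mm above its lower edge. The hole goes right through, 21 mm wide and high with cut corners; from its top a slot 10 mm wide runs up to 85 mm above the lower edge. With the screw in the hole and the plate between head and rail, it moves about 7 mm sideways either way until a hole edge meets the shank; pulling down 20 mm brings the screw to the slot's end
- block: fixed wooden block 45 x 104 x 42 mm with a slot 7 mm wide and 30 mm deep along its y, in which the flag stands; origin: centre of its underside. A microwave stands to the right of the block (y below about -0.42 m) in the way of an arm that starts low on that side: raising the TCP to 0.45 m clears it
- grey_tape: roll of grey tape 103 mm across, 48 mm high, bystander (origin: centre of underside)
- glue_jar: cream jar with cap, 56 mm across, 70 mm high, bystander (origin: centre of underside)
Mind the look-alikes: they are no part of the job. There is more than one size of the stock_1; the one meant has the size given above.

How it is judged:
On the way:
1. the flag, still held by the fingers, has been pulled down to the end of its slot on the screw of the empty bay (((y of flag_seat in the frame of bay_left between -0.018 and 0.018 m and x of flag_seat in the frame of bay_left between -0.013 and 0.003 m and z of flag_seat in the frame of bay_left between -0.007 and 0.006 m and horizontal distance between each of stock_1, stock_2 and bay_left above 0.1 m) or (y of flag_seat in the frame of bay_mid between -0.018 and 0.018 m and x of flag_seat in the frame of bay_mid between -0.013 and 0.003 m and z of flag_seat in the frame of bay_mid between -0.007 and 0.006 m and horizontal distance between each of stock_1, stock_2 and bay_mid above 0.1 m) or (y of flag_seat in the frame of bay_right between -0.018 and 0.018 m and x of flag_seat in the frame of bay_right between -0.013 and 0.003 m and z of flag_seat in the frame of bay_right between -0.007 and 0.006 m and horizontal distance between each of stock_1, stock_2 and bay_right above 0.1 m)) and contact force between the fingers and flag above 1 N), for 0.1 s.
At the end, for the whole second after the job is handed in: The flag hangs over the bay without a box, its seat point within 18 mm sideways and -7 to +6 mm in height of that bay's nominal screw point and no more than 13 mm in front of the rail's face, upright within 0.25 rad, at rest and released; it was pulled down to the slot's end while still held (((y of flag_seat in the frame of bay_left between -0.018 and 0.018 m and x of flag_seat in the frame of bay_left between -0.013 and 0.003 m and z of flag_seat in the frame of bay_left between -0.007 and 0.006 m and horizontal distance between each of stock_1, stock_2 and bay_left above 0.1 m) or (y of flag_seat in the frame of bay_mid between -0.018 and 0.018 m and x of flag_seat in the frame of bay_mid between -0.013 and 0.003 m and z of flag_seat in the frame of bay_mid between -0.007 and 0.006 m and horizontal distance between each of stock_1, stock_2 and bay_mid above 0.1 m) or (y of flag_seat in the frame of bay_right between -0.018 and 0.018 m and x of flag_seat in the frame of bay_right between -0.013 and 0.003 m and z of flag_seat in the frame of bay_right between -0.007 and 0.006 m and horizontal distance between each of stock_1, stock_2 and bay_right above 0.1 m)) and angle between flag's own z axis and vertical below 0.25 rad and linear speed of flag below 0.03 m/s and angular speed of flag below 0.4 rad/s); the robot touches nothing.
It fails at once if a stock box or a bystander is moved by more than 30 mm (distance of any of stock_1, stock_2, grey_tape, glue_jar from where it was at the start of the episode above 0.03 m).
It also fails if it takes over 61 s, if anything falls off the work surface, if the arm or the gripper's body presses on something with over 40 N, if the wrist force passes 120 N, or if a joint passes its speed limit or range.

## Working session

There is one attempt and no reset: what is moved stays moved. The work goes in short steps, Python scripts to look and compute and a tool call to move; the robot and the scene stay as the last step left them, time stands still between calls to the robot, and variables do not carry over. Pictures are saved under pics/ and viewed, at most 10 in all, crops included, and the job is handed in when it is done.

Besides the shell and the picture viewer there is one more tool, called after "Emit:" as a command line: name --argument value ..., lists and objects as JSON in quotes. play_rows: Moves the arm, as the interface text tells. Shift numbers are shares of 2 cm and turn numbers shares of 6 degrees, none past 1 either way. Its arguments: {"type":"object","properties":{"motion":{"type":"string"},"newtons":{"type":"number"}},"required":["motion"]}

```bash
mkdir -p pics; cat > h.py <<'E'
import numpy as np,cv2
from scipy.spatial.transform import Rotation as R
from plant import arm,vision,order
def pose():
    s=arm.read_state();return np.array(s["position"]),R.from_rotvec(s["ee_rot"])
def grab(n):
    p=pose();im,d=vision.camera(n);i=vision.camera_info(n)
    if n=="wrist":
        T=np.eye(4);T[:3,:3]=p[1].as_matrix();T[:3,3]=p[0];M=T@np.array(i["T_tool_cam"])
    else:
        M=np.eye(4);a=np.array(i["attitude"]);M[:3,:3]=a if a.shape==(3,3) else R.from_rotvec(a).as_matrix();M[:3,3]=i["eye"]
    np.savez(n+".npz",im=im,d=d,M=M,K=[i["fx"],i["fy"],i["cx"],i["cy"]]);return im,d
def cloud(n):
    z=np.load(n+".npz");d=z["d"];fx,fy,cx,cy=z["K"];v,u=np.mgrid[:400,:640]
    P=np.stack([(u-cx)/fx*d,-(v-cy)/fy*d,-d],-1)@z["M"][:3,:3].T+z["M"][:3,3]
    P[d<=0]=np.nan;return P
def proj(n,X):
    z=np.load(n+".npz");c=(np.atleast_2d(X)-z["M"][:3,3])@z["M"][:3,:3];fx,fy,cx,cy=z["K"]
    return np.stack([cx-fx*c[:,0]/c[:,2],cy+fy*c[:,1]/c[:,2]],1)
E
python3 - <<'E'
from h import *
o=[]
for n in("side","top"):
    im,d=grab(n);o.append(im);i=vision.camera_info(n);print(n,i)
cv2.imwrite("pics/a.png",cv2.resize(np.vstack(o)[...,::-1],(480,600)));
cv2.imwrite("pics/side.png",o[0][...,::-1]);cv2.imwrite("pics/top.png",o[1][...,::-1])
E
```

```text
side {'fx': 378.2880806226061, 'fy': 378.2880806226061, 'cx': 312.9035592574805, 'cy': 202.84296162706008, 'eye': array([ 0.13938592, -0.86678164,  0.61835125]), 'attitude': array([ 1.06191363, -0.29931386, -0.48558766])}
top {'fx': 446.7910264867, 'fy': 446.7910264867, 'cx': 327.1980080043011, 'cy': 198.38342082154531, 'eye': array([ 0.4707589 , -0.04532282,  1.59179188]), 'attitude': array([ 0.08349539, -0.07720443, -1.58755163])}
```

View pics/side.png

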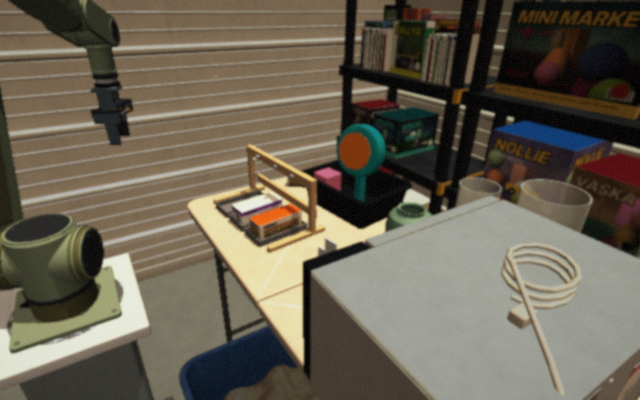

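View pics/top.png

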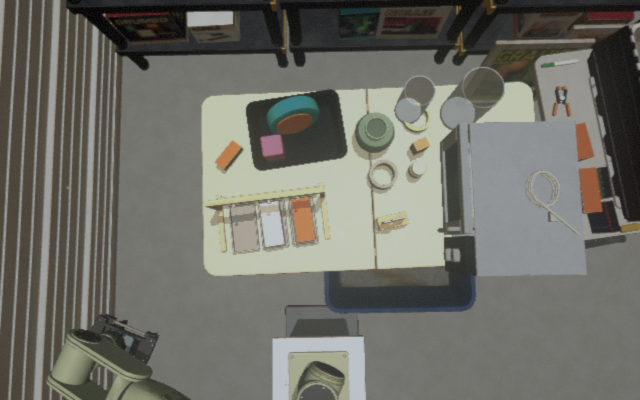

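The side view shows the orange box (278,218) and the white box (258,205) in trays, with a third tray at about (228,213). In the top view the trays are at (245,228), which looks empty, (273,224) white and (304,220) orange. The orange box at (228,155) is a smaller look-alike off the stand. The block with the flag is at (392,221), the tape at (382,175) and the jar at (418,170). Next I'll measure and confirm with a crop.

```bash
python3 - <<'E'
from h import *
P=cloud("top");z=P[...,2]
for n,(u0,u1,v0,v1),(a,b) in [("rail",(200,330,180,212),(.17,.2)),("block",(370,415,205,240),(.03,.06)),("flag",(370,415,195,240),(.08,.2)),("white",(262,284,205,245),(.04,.1)),("orange",(292,316,200,240),(.04,.1)),("left tray",(230,258,208,248),(-.01,.15)),("table",(340,365,230,260),(-.1,.1))]:
    q=P[v0:v1,u0:u1].reshape(-1,3);q=q[(q[:,2]>a)&(q[:,2]<b)]
    if len(q)<4: print(n,len(q));continue
    r=cv2.minAreaRect(q[:,:2].astype(np.float32)*1000)
    print(n,len(q),q.mean(0).round(3),"z",np.percentile(q[:,2],[5,50,95]).round(3),"rect mm",np.round(r[0],0),np.round(r[1],0),round(r[2],1))
q=P[180:212,200:330].reshape(-1,3);q=q[(q[:,2]>.17)&(q[:,2]<.2)]
l=cv2.fitLine(q[:,:2].astype(np.float32),cv2.DIST_HUBER,0,.01,.01).ravel();print("rail line",l)
im=np.load("top.npz")["im"];s=np.load("side.npz")["im"]
c1=cv2.resize(im[170:260,195:435],(800,300),interpolation=2);c2=cv2.resize(s[135:285,180:380],(400,300),interpolation=2)
c3=cv2.resize(s[225:275,290:360],(400,300),interpolation=2)
cv2.imwrite("pics/c.png",np.vstack([c1,np.hstack([c2,c3])])[...,::-1])
E
```

```text
rail 770 [0.624 0.159 0.183] z [0.175 0.184 0.189] rect mm [619. 159.] [ 32. 385.] 5.9
block 335 [ 0.548 -0.264  0.042] z [0.035 0.042 0.047] rect mm [ 549. -266.] [ 45. 104.] 12.2
flag 45 [ 0.548 -0.263  0.124] z [0.089 0.116 0.15 ] rect mm [ 549. -266.] [ 5. 80.] 12.2
white 772 [0.54  0.149 0.062] z [0.056 0.062 0.068] rect mm [542. 151.] [144.  66.] 7.8
orange 739 [0.556 0.043 0.064] z [0.058 0.064 0.069] rect mm [556.  43.] [144.  62.] 7.7
left tray 1116 [0.535 0.258 0.006] z [-0.002  0.005  0.021] rect mm [535. 257.] [102. 139.] 89.0
table 746 [ 0.468 -0.125  0.   ] z [-0.006  0.     0.006] rect mm [ 468. -126.] [ 86. 103.] 88.8
rail line [ 0.10334136 -0.99464595  0.6239944   0.15901104]
```

View pics/c.png

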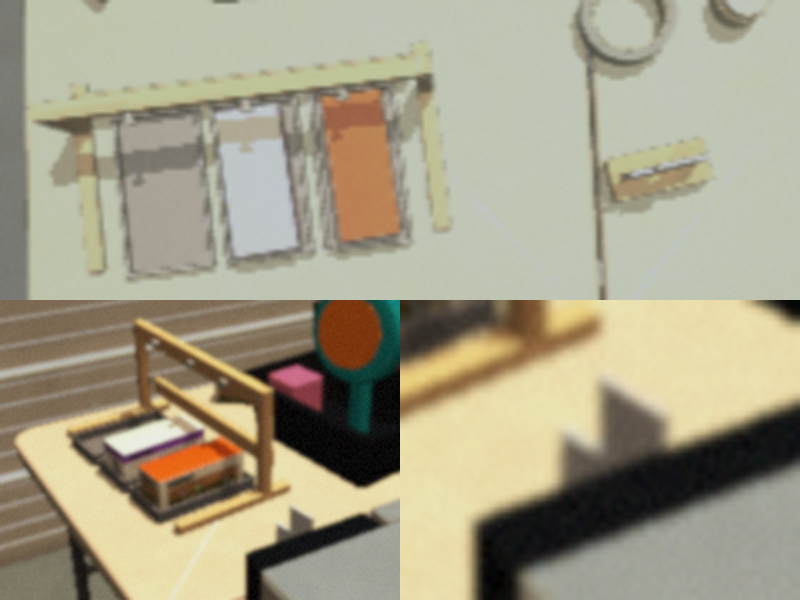

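The left bay is the empty one: its tray at (165,195) in the crop shows bare floor, with cloud height about 5 mm. The white and orange boxes match 150x66 and 150x62 in size. I'll check the tool orientation and start moving.

```bash
python3 - <<'E'
from h import *
s=arm.read_state();p,r=pose();print(s["t"],p,r.as_matrix().round(3),s["gripper_width"]);print(vision.camera_info("wrist"))
P=cloud("top");q=P[180:212,200:330].reshape(-1,3);c,sn=np.cos(.1035),np.sin(.1035)
o=np.array([.624,.159]);l=np.stack([(q[:,:2]-o)@[c,sn],(q[:,:2]-o)@[-sn,c]],1)
for a,b in((.15,.165),(.165,.18),(.18,.2)):
    m=(q[:,2]>a)&(q[:,2]<b);print(a,m.sum(),np.percentile(l[m,0],[2,10,50,90,98]).round(4),np.percentile(l[m,1],[0,1,99,100]).round(3))
E
```

```text
0.1 [0.21937565 0.53106659 0.23202519] [[-0.924  0.382 -0.001]
 [ 0.382  0.924 -0.001]
 [ 0.    -0.002 -1.   ]] 0.09112627014887528
{'fx': 325.5439405604608, 'fy': 325.5439405604608, 'cx': 315.81640575149527, 'cy': 199.65000948415272, 'T_tool_cam': array([[ 9.84801916e-04,  9.71523480e-01,  2.36941253e-01,
         6.60304999e-02],
       [ 9.99999094e-01, -7.39421274e-04, -1.12448082e-03,
        -6.95952832e-04],
       [-9.17260113e-04,  2.36942146e-01, -9.71523329e-01,
        -1.51042665e-01],
       [ 0.00000000e+00,  0.00000000e+00,  0.00000000e+00,
         1.00000000e+00]])}
0.15 38 [-0.008  -0.0076 -0.0072 -0.0068 -0.0065] [-0.187 -0.183  0.179  0.185]
0.165 158 [-0.0199 -0.0164 -0.0071  0.0085  0.0109] [-0.192 -0.185  0.18   0.186]
0.18 632 [-0.0077 -0.0061  0.0011  0.0083  0.0099] [-0.192 -0.189  0.189  0.192]
```

Emit:
play_rows --motion "0 0 0 0.7 -1 1 1;0 0 0 0.7 -1 1 1;0 0 0 0.7 -1 1 1;0 0 0 0.7 -1 1 1;0 0 0 0.7 -1 1 1;0 0 0 0.7 -1 0 1;0 0 0 0.7 -1 0 1;0 0 0 0.7 -1 0 1"

```text
t: 0.77
position: [0.332, 0.3703, 0.3329]
ee_rot: [0.611, 3.081, 0.0]
wrist_force: [0.2, -0.5, -0.8]
gripper_width: 0.0912
grip_force: 0.0
```

Emit:
play_rows --motion "0 0 0 1 -0.5 0 1;0 0 0 1 -0.5 0 1;0 0 0 1 -0.5 0 1;0 0 0 1 -0.4 0 1;0 0 0 0 0 0 1;0 0 0 0 0 0 1"

```text
t: 1.27
position: [0.4119, 0.333, 0.3321]
ee_rot: [-0.614, -3.08, 0.001]
wrist_force: [-1.7, 0.0, -0.4]
gripper_width: 0.0911
grip_force: 0.0
```

```bash
python3 - <<'E'
from h import *
im,d=grab("wrist");print(pose()[0])
print(proj("wrist",[[.597,.262,.17],[.6,.36,.184],[.62,.159,.184]]).round())
cv2.imwrite("pics/w1.png",im[...,::-1])
E
```

```text
[0.41125107 0.33332101 0.33227082]
[[321. 362.]
 [408. 343.]
 [244. 417.]]
```

View pics/w1.png

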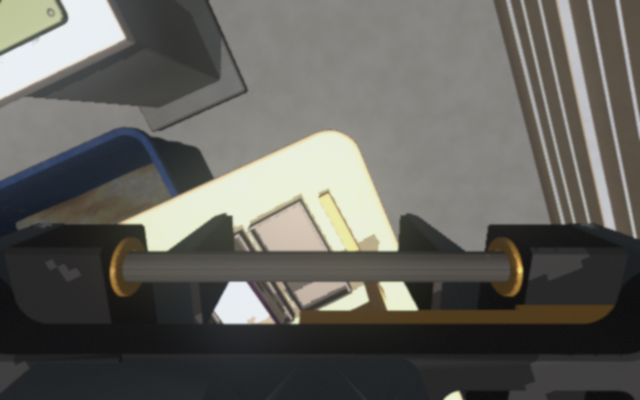

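The wrist image is blocked by the gripper in the rail direction. Turning the tool to the grasp yaw puts the rail on the open right side of the image.

Emit:
play_rows --motion "0 0 -1 0.3 -0.9 0 1;0 0 -1 0.3 -0.9 0 1;0 0 -1 0.3 -0.9 0 1;0 0 -1 0.3 -0.9 0 1;0 0 -1 0.3 -0.9 0 1;0 0 -1 0.3 -0.9 0 1;0 0 -1 0.3 -0.9 0 1;0 0 -1 0.3 -0.9 0 1"

```text
t: 1.98
position: [0.4587, 0.1894, 0.3328]
ee_rot: [-1.816, -2.563, -0.0]
wrist_force: [0.5, -0.1, -0.7]
gripper_width: 0.0908
grip_force: 0.0
```

Emit:
play_rows --motion "0 0 -1 0 0 0 1;0 0 -0.2 0 0 0 1;0 0 0 0 0 0 1;0 0 0 0 0 0 1"

```text
t: 2.32
position: [0.4589, 0.1902, 0.3328]
ee_rot: [-1.965, -2.451, -0.0]
wrist_force: [0.6, -0.1, 0.2]
gripper_width: 0.091
grip_force: 0.0
```

```bash
python3 - <<'E'
from h import *
im,d=grab("wrist");p,r=pose();print(p,r.as_matrix()[:,1].round(3))
u=proj("wrist",[[.597,.262,.17],[.582,.366,.184],[.62,.159,.184]]).round();print(u)
a,b=np.maximum(u[0].astype(int)-[90,90],0);print(a,b)
c=im[b:b+180,a:a+180];cv2.imwrite("pics/w2.png",np.hstack([im[...,::-1][::1],cv2.resize(c,(400,400))[:,:,::-1]])[:,240:])
E
```

```text
[0.45903652 0.19018003 0.33279552] [ 0.976  0.217 -0.   ]
[[473. 148.]
 [505.  23.]
 [468. 257.]]
383 58
```

View pics/w2.png

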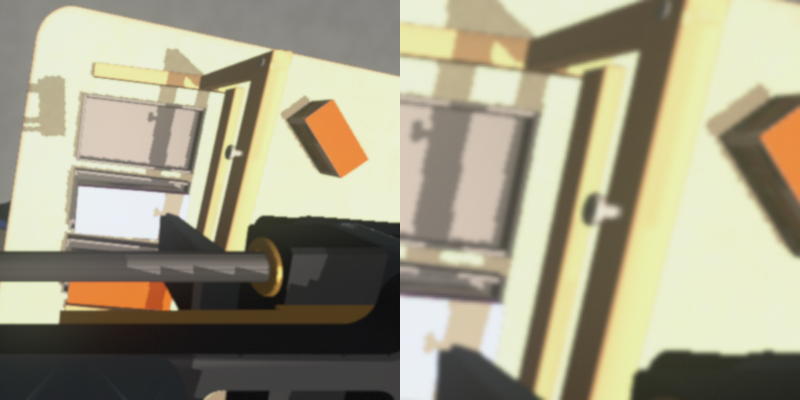

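The screw of the empty bay is in view: the head is at about full-image pixel (470,152), and the shank runs right to the rail at (482,153). The rail's top face runs from (527,55) to (490,250).

```bash
python3 - <<'E'
from h import *
z=np.load("wrist.npz");fx,fy,cx,cy=z["K"];M=z["M"];P=cloud("wrist")
def ray(u,v,h):
    d=M[:3,:3]@np.array([(u-cx)/fx,-(v-cy)/fy,-1]);o=M[:3,3];return o+d*(h-o[2])/d[2]
sub=P[40:210,440:560].reshape(-1,3)
q=sub[(sub[:,2]>.179)&(sub[:,2]<.189)];q=q[(q[:,0]>.55)]
r=cv2.minAreaRect(q[:,:2].astype(np.float32)*1000);print("railtop",len(q),np.round(r[0],1),np.round(r[1],1),r[2],np.median(q[:,2]))
th=np.radians(r[2] if r[2]<45 else r[2]-90);c,s=np.cos(th),np.sin(th)
o=np.array([.624,.159])
loc=lambda X,t=.1035:np.array([(X[0]-o[0])*np.cos(t)+(X[1]-o[1])*np.sin(t),-(X[0]-o[0])*np.sin(t)+(X[1]-o[1])*np.cos(t)])
l=np.array([loc(x) for x in q]);print("top local x",np.percentile(l[:,0],[2,10,50,90,98]).round(4))
f=np.array([loc(x) for x in sub[(sub[:,2]>.156)&(sub[:,2]<.165)]]);f=f[abs(f[:,0])<.03];print("face",np.median(f[:,0]),len(f))
for u,v in((470,152.5),(479,153)):
    X=ray(u,v,.17);print(u,v,X.round(4),loc(X).round(4))
m=[(P[v,u].round(3),loc(P[v,u]).round(3)) for u,v in((467,152),(469,152),(471,152),(476,153),(478,153),(480,153))];print(*m,sep="\n")
E
```

```text
railtop 3395 [612.2 278.8] [ 18.8 144.4] 6.00337553024292 0.1828674493578592
top local x [-0.0082 -0.0074 -0.0004  0.0073  0.009 ]
face -0.007864136897043964 676
470 152.5 [0.5954 0.2574 0.17  ] [-0.0183  0.1009]
479 153 [0.604  0.2589 0.17  ] [-0.0096  0.1014]
(array([0.592, 0.257, 0.17 ]), array([-0.021,  0.101]))
(array([0.593, 0.258, 0.173]), array([-0.021,  0.101]))
(array([0.593, 0.258, 0.176]), array([-0.02 ,  0.102]))
(array([0.6  , 0.258, 0.172]), array([-0.013,  0.101]))
(array([0.601, 0.259, 0.174]), array([-0.012,  0.101]))
(array([0.604, 0.259, 0.172]), array([-0.01 ,  0.102]))
```

Emit:
play_rows --motion "0 0 0 0.2 -1 0 1;0 0 0 0.2 -1 0 1;0 0 0 0.2 -1 0 1;0 0 0 0.2 -1 0 1;0 0 0 0.2 -1 0 1;0 0 0 0.2 -1 0 1;0 0 0 0.2 -1 0 1;0 0 0 0.2 -1 0 1"

```text
t: 3.03
position: [0.4916, 0.0292, 0.3328]
ee_rot: [-1.966, -2.45, -0.0]
wrist_force: [1.2, 0.1, -0.5]
gripper_width: 0.0914
grip_force: 0.0
```

Emit:
play_rows --motion "0 0 0 0.2 -1 0 1;0 0 0 0.2 -1 0 1;0 0 0 0.2 -1 0 1;0 0 0 0.2 -1 0 1;0 0 0 0.2 -1 0 1;0 0 0 0.2 -1 0 1;0 0 0 0.2 -1 0 1;0 0 0 0.2 -1 0 1"

```text
t: 3.7
position: [0.5238, -0.1308, 0.3327]
ee_rot: [-1.966, -2.45, -0.0]
wrist_force: [-0.2, -0.0, 0.3]
gripper_width: 0.0911
grip_force: 0.0
```

Emit:
play_rows --motion "0 0 0 0.2 -1 0 1;0 0 0 0.2 -1 0 1;0 0 0 0.2 -1 0 1;0 0 0 0.2 -1 0 1;0 0 0 0.2 -1 0 1;0 0 0 0.2 -1 0 1;0 0 0 0 0 0 1;0 0 0 0 0 0 1"

```text
t: 4.37
position: [0.5478, -0.2504, 0.3322]
ee_rot: [-1.968, -2.447, -0.001]
wrist_force: [0.1, 0.5, 0.5]
gripper_width: 0.0914
grip_force: 0.0
```

```bash
python3 - <<'E'
from h import *
im,d=grab("wrist");p,r=pose();print(p)
P=cloud("wrist");m=(P[...,2]>.08)&(P[...,2]<.165)&(abs(P[...,0]-.549)<.05)&(abs(P[...,1]+.265)<.06)
q=P[m];print(len(q))
for a,b in((.08,.1),(.1,.115),(.12,.135),(.135,.15),(.14,.16)):
    k=q[(q[:,2]>a)&(q[:,2]<b)]
    if len(k)>4:print(a,len(k),k.mean(0).round(4),[np.round(x,1) for x in cv2.minAreaRect(k[:,:2].astype(np.float32)*1000)])
cv2.imwrite("pics/w3.png",im[...,::-1])
E
```

```text
[ 0.5476472  -0.24973545  0.33243584]
313
0.08 8 [ 0.5399 -0.2282  0.0868] [array([ 539.9, -228.2]), array([3.7, 0.3]), np.float64(11.3)]
0.1 125 [ 0.5468 -0.2587  0.1107] [array([ 548.6, -267. ]), array([ 3.6, 79.6]), np.float64(12.3)]
0.12 10 [ 0.5449 -0.2501  0.1281] [array([ 544.4, -250.3]), array([4.6, 1.4]), np.float64(25.5)]
0.135 166 [ 0.5481 -0.2659  0.145 ] [array([ 548.2, -266.8]), array([ 4.4, 35.1]), np.float64(12.4)]
0.14 161 [ 0.5482 -0.2664  0.1453] [array([ 548.2, -266.9]), array([ 4.4, 34.8]), np.float64(12.4)]
```

View pics/w3.png

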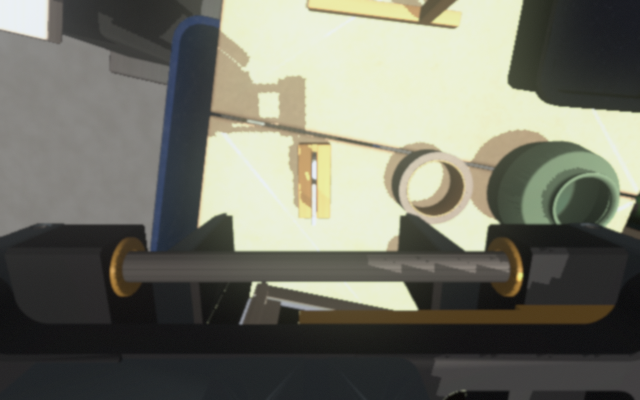

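The flag plate is edge-on at (314,180) in the block, and the tape is at (435,187). From the depth data the tab top centre is (0.5482, -0.2668, 0.146) with yaw 12.4° and nearly no lean. The screw is at stand-local y +101 mm and its head front stands 13 mm off the face, as specified. Now I'll descend and grip.

Emit:
play_rows --motion "0 0 0 0.035 -0.85 0 1;0 0 0 0 0 -1 1;0 0 0 0 0 -1 1;0 0 0 0 0 -1 1;0 0 0 0 0 -1 1;0 0 0 0 0 -1 1;0 0 0 0 0 -1 1;0 0 0 0 0 -1 1"

```text
t: 5.08
position: [0.5483, -0.2672, 0.1922]
ee_rot: [1.967, 2.449, 0.0]
wrist_force: [-0.5, -0.1, -0.6]
gripper_width: 0.091
grip_force: 0.0
```

Emit:
play_rows --motion "0 0 0 0 0 -1 1;0 0 0 0 0 -1 1;0 0 0 0 0 -0.87 1;0 0 0 0 0 0 1;0 0 0 0 0 0 0;0 0 0 0 0 0 -1;0 0 0 0 0 0 -1;0 0 0 0 0 0 -1" --newtons 30

```text
t: 5.75
position: [0.549, -0.2679, 0.1369]
ee_rot: [1.968, 2.446, 0.001]
wrist_force: [0.1, -0.2, 0.6]
gripper_width: 0.0673
grip_force: 0.0
```

Emit:
play_rows --motion "0 0 0 0 0 0 -1;0 0 0 0 0 0 -1;0 0 0 0 0 0 -1;0 0 0 0 0 0 -1;0 0 0 0 0 0 -1;0 0 0 0 0 0 -1"

```text
t: 6.25
position: [0.5482, -0.2676, 0.1353]
ee_rot: [-1.97, -2.448, -0.0]
wrist_force: [-0.6, -0.1, -0.6]
gripper_width: 0.027
grip_force: 0.0
```

Emit:
play_rows --motion "0 0 0 0 0 0 -1;0 0 0 0 0 0 -1;0 0 0 0 0 0 -1;0 0 0 0 0 0 -1;0 0 0 0 0 0 -1;0 0 0 0 0 0 -1;0 0 0 0 0 0 -1"

```text
t: 6.83
position: [0.5483, -0.2675, 0.1353]
ee_rot: [1.97, 2.447, 0.0]
wrist_force: [0.7, -0.5, -1.1]
gripper_width: 0.0048
grip_force: 30.0
```

Emit:
play_rows --motion "0 0 0 0 0 0.5 -1;0 0 0 0 0 0.5 -1;0 0 0 0 0 0.5 -1;0 0 0 0 0 0.5 -1;0 0 0 0 0 1 -1;0 0 0 0 0 1 -1;0 0 0 0 0 1 -1;0 0 0 0 0 1 -1"

```text
t: 7.5
position: [0.548, -0.2676, 0.2575]
ee_rot: [1.969, 2.447, 0.0]
wrist_force: [0.2, -0.4, -1.4]
gripper_width: 0.0048
grip_force: 30.0
```

Gripped with 30 N at a 4.8 mm opening, and the plate is out of the block. Next I'll carry it to a point in front of the left bay, about 45 mm off the face.

Emit:
play_rows --motion "0 0 -0.54 0 1 0 -1;0 0 -0.54 0 1 0 -1;0 0 0 0 1 0 -1;0 0 0 0 1 0 -1;0 0 0 0 1 0 -1;0 0 0 0 1 0 -1;0 0 0 0 1 0 -1;0 0 0 0 1 0 -1"

```text
t: 8.17
position: [0.548, -0.1067, 0.2566]
ee_rot: [2.104, 2.331, 0.001]
wrist_force: [1.2, -0.3, -1.2]
gripper_width: 0.0045
grip_force: 30.0
```

Emit:
play_rows --motion "0 0 0 0 1 0 -1;0 0 0 0 1 0 -1;0 0 0 0 1 0 -1;0 0 0 0 1 0 -1;0 0 0 0 1 0 -1;0 0 0 0 1 0 -1;0 0 0 0 1 0 -1;0 0 0 0 1 0 -1"

```text
t: 8.83
position: [0.5481, 0.0533, 0.2566]
ee_rot: [2.104, 2.332, 0.001]
wrist_force: [0.1, -0.6, -1.5]
gripper_width: 0.0049
grip_force: 30.0
```

Emit:
play_rows --motion "0 0 0 0 1 0 -1;0 0 0 0 1 0 -1;0 0 0 0 1 0 -1;0 0 0 0 1 0 -1;0 0 0 0 1 0 -1;0 0 0 0 1 0 -1;0 0 0 0 1 0 -1;0 0 0 0 1 0 -1"

```text
t: 9.5
position: [0.5481, 0.2133, 0.2566]
ee_rot: [2.104, 2.332, 0.001]
wrist_force: [1.0, 0.2, -0.9]
gripper_width: 0.0048
grip_force: 30.0
```

Emit:
play_rows --motion "0 0 0 0.2 1 0 -1;0 0 0 0.2 1 0 -1;0 0 0 0.2 0.1 0 -1;0 0 0 0 0 -0.6 -1;0 0 0 0 0 -0.6 -1;0 0 0 0 0 0 -1;0 0 0 0 0 0 -1"

```text
t: 10.08
position: [0.5601, 0.2537, 0.2315]
ee_rot: [-2.105, -2.332, 0.002]
wrist_force: [-0.3, -0.9, -0.7]
gripper_width: 0.0047
grip_force: 30.0
```

```bash
python3 - <<'E'
from h import *
s=arm.read_state();im,d=grab("wrist");p,r=pose();print(p,r.as_matrix().round(4),s["grip_force"])
o=np.array([.624,.159]);u=np.array([.99465,.1033]);v=np.array([-.1033,.99465])
P=cloud("wrist");w=(P[...,:2]-o);L=np.stack([w@u+.0078,w@v,P[...,2]],-1)
print("tcp stand",((p[:2]-o)@u+.0078).round(4),((p[:2]-o)@v).round(4))
m=(L[...,0]>-.07)&(L[...,0]<-.02)&(abs(L[...,1]-.1012)<.06)&(L[...,2]>.15)&(L[...,2]<.24)
q=L[m];print(len(q));q and 0 if 0 else 0
for a in np.arange(.15,.24,.015):
    k=q[(q[:,2]>a)&(q[:,2]<a+.015)]
    if len(k):print(a.round(3),len(k),np.percentile(k[:,0],[5,50,95]).round(4),k[:,1].min().round(4),k[:,1].max().round(4))
f=L[(L[...,2]>.156)&(L[...,2]<.165)&(abs(L[...,0])<.02)];print("face",np.median(f[:,0]),len(f))
sm,ds=grab("side")
c=im[40:340,240:560];cv2.imwrite("pics/w4.png",np.hstack([cv2.resize(c,(480,450)),cv2.resize(sm[150:225,225:275],(300,450))])[...,::-1])
E
```

```text
[0.56049202 0.25395296 0.23222257] [[-1.019e-01  9.948e-01  7.000e-04]
 [ 9.948e-01  1.019e-01 -0.000e+00]
 [-1.000e-04  7.000e-04 -1.000e+00]] 29.99970942735672
tcp stand -0.0456 0.101
1199
0.15 16 [-0.0481 -0.0462 -0.0443] 0.1407 0.1409
0.165 22 [-0.0484 -0.0461 -0.0439] 0.1407 0.1409
0.18 31 [-0.0482 -0.0458 -0.044 ] 0.1404 0.1409
0.195 416 [-0.0485 -0.0463 -0.0436] 0.0618 0.1409
0.21 297 [-0.0557 -0.0458 -0.0365] 0.1151 0.1191
0.225 417 [-0.0554 -0.0463 -0.0367] 0.1125 0.1192
face 0.00014063394232463697 347
```

View pics/w4.png

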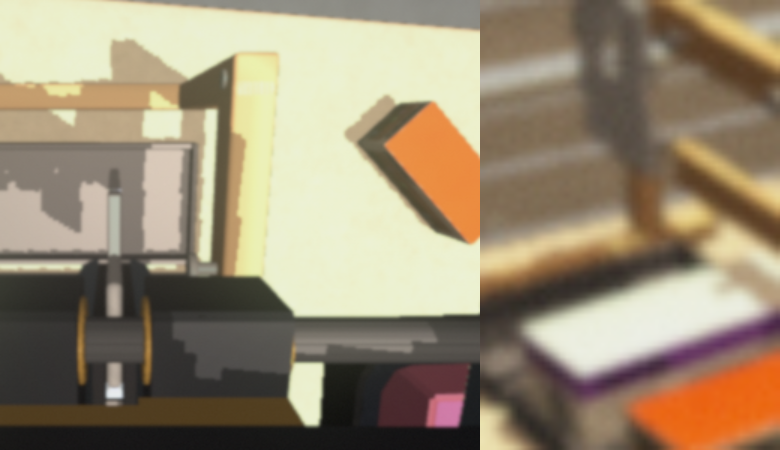

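The plate is upright and square to the rail (edges at local y 0.062 to 0.141), centred on the screw to within 0.5 mm, with the hole at height about 0.170. The gap from plate centre to face is 46 mm. I'll push in slowly and watch the force.

Emit:
play_rows --motion "0 0 0 0.4 0.04 0 -1;0 0 0 0.4 0.04 0 -1;0 0 0 0.4 0.04 0 -1;0 0 0 0.2 0.02 0 -1;0 0 0 0.2 0.02 0 -1"

```text
t: 10.6
position: [0.5932, 0.2576, 0.2312]
ee_rot: [2.105, 2.332, 0.0]
wrist_force: [0.6, -0.4, -2.2]
gripper_width: 0.0048
grip_force: 30.0
```

Emit:
play_rows --motion "0 0 0 0.15 0.015 0 -1;0 0 0 0.15 0.015 0 -1;0 0 0 0.15 0.015 0 -1;0 0 0 0 0 0 -1"

```text
t: 10.93
position: [0.6018, 0.2586, 0.2312]
ee_rot: [2.105, 2.332, 0.0]
wrist_force: [-0.9, 0.3, -1.3]
gripper_width: 0.0046
grip_force: 30.0
```

Past the head with no contact. The plate centre is about 4 mm from the face, so I'll pull down.

Emit:
play_rows --motion "0 0 0 0 0 -0.2 -1;0 0 0 0 0 -0.2 -1;0 0 0 0 0 -0.2 -1;0 0 0 0 0 -0.15 -1;0 0 0 0 0 -0.1 -1;0 0 0 0 0 0 -1"

```text
t: 11.43
position: [0.6009, 0.2584, 0.2136]
ee_rot: [-2.104, -2.332, 0.002]
wrist_force: [0.5, 0.4, -0.8]
gripper_width: 0.0046
grip_force: 30.0
```

Emit:
play_rows --motion "0 0 0 0 0 -0.1 -1;0 0 0 0 0 0 -1"

```text
t: 11.6
position: [0.6012, 0.2585, 0.2121]
ee_rot: [-2.105, -2.332, 0.0]
wrist_force: [-0.8, -0.1, -0.4]
gripper_width: 0.0048
grip_force: 30.0
```

Emit:
play_rows --motion "0 0 0 0 0 -0.06 -1;0 0 0 0 0 0 -1"

```text
t: 11.77
position: [0.6014, 0.2586, 0.2113]
ee_rot: [2.105, 2.332, 0.001]
wrist_force: [0.5, -0.2, -0.7]
gripper_width: 0.0052
grip_force: 30.0
```

Emit:
play_rows --motion "0 0 0 0 0 -0.06 -1;0 0 0 0 0 0 -1"

```text
t: 11.93
position: [0.6014, 0.2586, 0.211]
ee_rot: [2.104, 2.332, 0.002]
wrist_force: [-0.9, -0.7, 3.7]
gripper_width: 0.0052
grip_force: 30.0
```

There is a 4 N upward reaction, so the screw is at the end of the slot (seat height about 0.170). I'll hold briefly, release, then rise.

Emit:
play_rows --motion "0 0 0 0 0 -0.03 -1;0 0 0 0 0 0 -1;0 0 0 0 0 0 -1;0 0 0 0 0 0 -0.3;0 0 0 0 0 0 -0.3;0 0 0 0 0 0 -0.3;0 0 0 0 0 0 -0.3;0 0 0 0 0 0 -0.3"

```text
t: 12.6
position: [0.6012, 0.2585, 0.209]
ee_rot: [-2.105, -2.332, 0.001]
wrist_force: [0.2, 0.6, -0.7]
gripper_width: 0.0319
grip_force: 0.0
```

Emit:
play_rows --motion "0 0 0 0 0 0 -0.3;0 0 0 0 0 0 -0.3;0 0 0 0 0 0.2 -0.3;0 0 0 0 0 0.5 -0.3;0 0 0 0 0 1 -0.3;0 0 0 0 0 1 -0.3;0 0 0 0 0 1 -0.3;0 0 0 0 0 1 -0.3"

```text
t: 13.27
position: [0.6013, 0.2586, 0.3055]
ee_rot: [2.104, 2.332, 0.002]
wrist_force: [1.1, -0.4, -0.4]
gripper_width: 0.0318
grip_force: 0.0
```

Emit:
play_rows --motion "0 0 0 -1 0 1 -0.3;0 0 0 -1 0 0 -0.3;0 0 0 -1 0 0 -0.3;0 0 0 -1 0 0 -0.3;0 0 0 -1 0 0 -0.3;0 0 0 0 0 0 -0.3;0 0 0 0 0 0 -0.3;0 0 0 0 0 0 -0.3"

```text
t: 13.93
position: [0.502, 0.2587, 0.3242]
ee_rot: [2.104, 2.332, 0.003]
wrist_force: [-0.8, 0.4, -0.6]
gripper_width: 0.032
grip_force: 0.0
```

```bash
python3 - <<'E'
from h import *
im,d=grab("wrist");sm,_=grab("side");o=np.array([.624,.159]);u=np.array([.99465,.1033]);v=np.array([-.1033,.99465])
P=cloud("wrist");w=P[...,:2]-o;L=np.stack([w@u+.0078,w@v,P[...,2]],-1)
m=(L[...,0]>-.03)&(L[...,0]<.01)&(abs(L[...,1]-.1012)<.05)&(L[...,2]>.19)&(L[...,2]<.235)
q=L[m];print(len(q),q.mean(0).round(4),q.min(0).round(4),q.max(0).round(4))
cv2.imwrite("pics/end.png",np.hstack([cv2.resize(im[0:300,240:],(480,360)),cv2.resize(sm[130:220,215:295],(320,360))])[...,::-1])
E
```

```text
605 [-0.0063  0.1066  0.2097] [-0.0076  0.0865  0.1901] [-0.0022  0.1199  0.2231]
```

View pics/end.png

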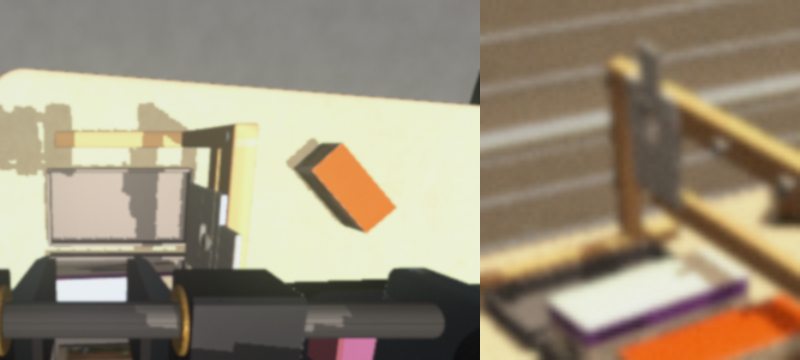

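The plate hangs upright on the left screw (side view at (655,140), with the head showing in the slot). Its top is at 0.223, so the seat is at about 0.170, and the gripper is clear of it.

```bash
python3 -c "
from plant import order
print(order.sign_off())"
```

```text
the job is handed in; nothing more can be done
None
```

The flag plate hangs upright and released on the screw of the empty left bay, pulled down to the slot's end before release, and the job is handed in (last clock reading before hand-in 13.9 s); no verdict was returned.

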